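# Fold down the carousel's row of lids with a fingertip stroke

### The job

Close the five small lids of the round reagent carousel by lightly running the fingertips along their curved row, so that they fold flat one after another in order, beginning with the small lid farthest from the wide lid. Leave the wide lid standing open, and do not grasp, lift or shift anything else on or round the carousel.

Things in the scene. Friction and masses are not known exactly. Their poses are not given: they have to be found in the camera images.
- carousel: white solid disc 280 mm across, fixed, flat top 30 mm above the worktop, black knob (38 mm wide, 30 mm tall) in the middle. Origin: centre of the underside; z up. Lid hinges lie on a circle of 115 mm radius; counter-clockwise from above: small lids at -70, -48, -26, -4, 18 degrees from its x axis (44 mm apart), a space, the wide lid at 68 degrees. Other wells have no lid.
- lid_1 (a joint): small grey lid 1 of 5 (lid 1 is farthest from the wide lid), 28 mm long, 22 wide, 3 thick. 0 = closed flat, about 1.5 = upright, stop at 1.75. It folds down counter-clockwise (seen from above) along the circle, away from its hinge; its top is then 34.5 mm above the worktop. Stiff hinge: it stays where it is left; about 0.6 N at the free edge moves it.
- lid_1_hinge (a point): middle of the hinge line of small lid 1, 33 mm above the worktop; the hinge line points to the carousel's centre
- lid_2 (a joint): small grey lid 2 of 5 (lid 1 is farthest from the wide lid), 28 mm long, 22 wide, 3 thick. 0 = closed flat, about 1.5 = upright, stop at 1.75. It folds down counter-clockwise (seen from above) along the circle, away from its hinge; its top is then 34.5 mm above the worktop. Stiff hinge: it stays where it is left; about 0.6 N at the free edge moves it.
- lid_2_hinge (a point): middle of the hinge line of small lid 2, 33 mm above the worktop; the hinge line points to the carousel's centre
- lid_3 (a joint): small grey lid 3 of 5 (lid 1 is farthest from the wide lid), 28 mm long, 22 wide, 3 thick. 0 = closed flat, about 1.5 = upright, stop at 1.75. It folds down counter-clockwise (seen from above) along the circle, away from its hinge; its top is then 34.5 mm above the worktop. Stiff hinge: it stays where it is left; about 0.6 N at the free edge moves it.
- lid_3_hinge (a point): middle of the hinge line of small lid 3, 33 mm above the worktop; the hinge line points to the carousel's centre
- lid_4 (a joint): small grey lid 4 of 5 (lid 1 is farthest from the wide lid), 28 mm long, 22 wide, 3 thick. 0 = closed flat, about 1.5 = upright, stop at 1.75. It folds down counter-clockwise (seen from above) along the circle, away from its hinge; its top is then 34.5 mm above the worktop. Stiff hinge: it stays where it is left; about 0.6 N at the free edge moves it.
- lid_4_hinge (a point): middle of the hinge line of small lid 4, 33 mm above the worktop; the hinge line points to the carousel's centre
- lid_5 (a joint): small grey lid 5 of 5 (lid 1 is farthest from the wide lid), 28 mm long, 22 wide, 3 thick. 0 = closed flat, about 1.5 = upright, stop at 1.75. It folds down counter-clockwise (seen from above) along the circle, away from its hinge; its top is then 34.5 mm above the worktop. Stiff hinge: it stays where it is left; about 0.6 N at the free edge moves it.
- lid_5_hinge (a point): middle of the hinge line of small lid 5, 33 mm above the worktop; the hinge line points to the carousel's centre
- wide_lid (a joint): the one wide lid, 40 mm long, 36 mm wide, 3 mm thick, same stiff hinge and same sense: 0 = closed, about 1.5 = standing upright
- wide_lid_hinge (a point): middle of the wide lid's hinge line, 33 mm above the worktop
- vial_1: screw-cap vial, 23 mm across, 48 mm tall, standing loose on the carousel's top about 55 mm from its centre; origin at the centre of its underside; loose; leave alone
- vial_4: screw-cap vial like vial_1, on the other side of the knob; origin at the centre of its underside; loose; leave alone
- petri_1: covered dish, 94 mm across, 17 mm high, on the worktop; origin at the centre of its underside; loose; leave alone
- reagent_4: white bottle with a screw cap, 54 mm across, 104 mm tall, on the worktop; origin at the centre of its underside; loose; leave alone
- forceps: steel forceps, 126 mm long, 10 mm high, flat on the worktop; origin at the centre of its underside; loose; leave alone

How it is judged:
By the outcome, as a careful person would: the job done as asked, in the order asked, and still so for the second after the job is handed in, with the robot touching nothing.
It also fails if it takes over 45 s, if anything falls off the work surface, if the arm or the gripper's body presses on something with over 40 N, if the wrist force passes 120 N, or if a joint passes its speed limit or range.

### The arm

A 7-joint arm with a two-finger parallel gripper is mounted at the origin on a cart in front of the work surface, level with it; the furniture and walls round the work are solid. World frame = base frame: x ahead of the robot, y to its left, z up, the work surface at z = 0. Lengths are in m, angles in rad, forces in N, time in s.
With the tool pointing down it reaches from about 0.4 to 0.9 m from the base axis. Payload 5.5 kg.
Tool frame: the origin (TCP) lies on the mounting face of the last link; the fingertips stand 178 mm ahead of it and the grasp point (between the pads) lies 159 mm ahead of it; z points along the fingers, y is the line along which they close (so a half turn about z gives the same grasp; the last joint's range is limited). The gripper opens to 92 mm and grips with 3 to 60 N. Pads are 19 mm wide; open, the fingers measure 130 mm over their backs; the gripper's body (75 mm by 190 mm) begins 47 mm behind the grasp point.
Start: joints at [-1.038, 0.501, -0.427, 1.55, 0.221, 1.138, -0.21], TCP at [0.173, 0.626, 0.405] pointing down, gripper open.
Joint ranges: [-2.88, 2.88], [-0.31, 2.03], [-1.54, 1.56], [0.2, 2.42], [-1.41, 4.55], [0.19, 2.02], [-2.57, 2.57]. Speed limits (rad/s): [2.57, 2.57, 3.14, 3.14, 3.14, 3.14, 3.14].

### API

Orientations are given as a unit quaternion [w, x, y, z].
In Python, from plant import readout, eyes, r gives the robot as it stands. The module is installed in compiled form; this text tells all that it offers.
- The arm moves only by the shell command python3 -m pendant 'ROWS' [OPENING] [FORCE]. ROWS is a JSON object whose one key "steps" holds a list of rows, each an object with "linear": the shift along the tool's x, y, z in units of 60 mm (1.0 is 60 mm), a list of three; "spin": the turn about the tool's z in units of 6 degrees (1.0 is 6 degrees). In form: {"steps": [{"linear": [dx, dy, dz], "spin": spin}, ...]}. A call has 1 to 10 rows; each row shifts and turns the commanded pose from where the row before left it, along the tool's axes as they then stand; what a row does not reach is not made up. A row lasts 1/8 s, in which the tool goes at most 62.5 mm and 10.7 degrees, less where a joint would pass 70% of its speed; a pose out of reach is approached as far as the arm can. A call is refused whole if a number of a shift passes 1 or a number of a turn 1, either way. A call with a gripper value outside its range is refused whole. OPENING is the finger opening in mm, from 0 to 91.8, set as the call begins (- or left out, the last holds). The fingers move at their own pace and stop on an object; FORCE is the grip in N (left out, the last holds). Time passes only in rows, so rows that do not move let the fingers close. It gives the time, the measured TCP pose, the force, the opening and the grip force at its end, in the units of the state.
- readout.get_obs(): the state, without advancing time (a new reading comes with each control period).
- eyes.get_image(name): name is "scene" or "top" or "wrist"; returns (picture, depth): 384x512x3 uint8, red, green, blue; 384x512 float32, m along the optical axis (not along the pixel's ray), 0 where there is no reading.
- eyes.calibration(name): a dict with "fovy" (degrees; the focal length in pixels is half the picture's height over the tangent of half this angle, whatever the lens; pixels are square), "cx", "cy" (the principal point, pixels), "origin" and "attitude" of the camera in the world; the wrist camera has in their place "hand_eye" (4x4, takes a point from camera to tool coordinates, whose origin is the TCP and whose axes are the flange's). Camera axes: x right, y down, z forward; pixel columns grow to the right and rows downward; lengths in m; the calibration is good to about 2 mm. A picture is of the moment at which its call begins: read the wrist's pose just before it. calibration takes no time and is no camera call.
- r.sign_off(): hands the job in; it is judged then, once.
Trained networks look in the newest picture that a camera, given by its name, has taken for a name from the list of things; names that differ only in an ending like _2 or _b are one class to them, and where a whole thing is asked for, a point or a joint stands for the part that bears it (a point fixed in the world has none). Each returns a list of dicts, best first, with "confidence" (0 to 1); they miss things now and then, are a little off and sometimes report something else, mostly with a low value. They report only what shows in the picture. A call takes as long as a camera call.
- eyes.look_for(target, camera): "bbox" ([left, top, right, bottom] in pixels, round what is visible of it).
- eyes.silhouettes(target, camera): "region" (384x512 bool, what is visible of it) and "bbox" ([left, top, right, bottom] in pixels, round what is visible of it).
The state is a dict: "clock": time; "q": joint angles; "joint_vel": joint speeds; "tau": joint torques, N m; "eef_pos": TCP position; "ee_rot": TCP orientation; "wrist_force": force on the tool from outside, world axes, zero at the start; "wrist_torque": the same for the moment, N m; "opening": opening from 0.0 (shut) to 1.0 (fully open); "finger_force": force on a finger pad.
Only numpy, scipy, OpenCV 4.12 (cv2) and the standard library are available. Lean on these libraries where they do the work, as an engineer would, in place of code of your own. Each camera call takes 0.05 s, during which the arm holds its last target. There are 200 camera calls.

## Working session

There is one attempt and no reset: what is moved stays moved. The work goes in short steps, Python scripts to look and compute and a shell command to move; the robot and the scene stay as the last step left them, time stands still between calls to the robot, and variables do not carry over. Pictures are saved under pics/ and viewed, at most 10 in all, crops included, and the job is handed in when it is done.

```bash
mkdir -p pics
cat > h.py <<'E'
import numpy as np, cv2
from plant import readout, eyes, r
from scipy.spatial.transform import Rotation as R
def rot(q): return R.from_quat([q[1],q[2],q[3],q[0]]).as_matrix()
def cam(name,o=None):
    c=eyes.calibration(name); f=192/np.tan(np.radians(c["fovy"])/2)
    if name=="wrist":
        H=np.array(c["hand_eye"]); T=np.eye(4); T[:3,:3]=rot(o["ee_rot"]); T[:3,3]=o["eef_pos"]; M=T@H
    else:
        M=np.eye(4); a=np.array(c["attitude"]); M[:3,:3]=a if a.shape==(3,3) else rot(a); M[:3,3]=c["origin"]
    return f,c["cx"],c["cy"],M
def cloud(d,C):
    f,cx,cy,M=C; v,u=np.mgrid[:384,:512]
    P=np.stack([(u-cx)/f*d,(v-cy)/f*d,d],-1)
    return P@M[:3,:3].T+M[:3,3]
def proj(p,C):
    f,cx,cy,M=C; q=(np.array(p)-M[:3,3])@M[:3,:3]
    return np.stack([q[...,0]/q[...,2]*f+cx,q[...,1]/q[...,2]*f+cy],-1)
E
python3 - <<'E'
from h import *
o=readout.get_obs(); print(o["eef_pos"],rot(o["ee_rot"]).round(3).tolist(),o["clock"])
ims=[]
for n in("top","scene"):
    im,d=eyes.get_image(n); C=cam(n,o); P=cloud(d,C); np.savez(f"{n}.npz",im=im,d=d,P=P); ims.append(im)
    print(n,eyes.calibration(n))
    for t in("carousel","lid_1","wide_lid","vial_1"):
        for s in eyes.silhouettes(t,n)[:8]:
            m=s["region"]&(d>0); q=P[m]
            print(t,round(s["confidence"],2),s["bbox"],m.sum(),q.mean(0).round(3) if len(q) else'',np.percentile(q,98,axis=0).round(3) if len(q) else'')
cv2.imwrite("pics/a.png",cv2.cvtColor(np.vstack(ims),cv2.COLOR_RGB2BGR)[:, :] if 0 else cv2.cvtColor(ims[0],cv2.COLOR_RGB2BGR))
cv2.imwrite("pics/b.png",cv2.cvtColor(ims[1],cv2.COLOR_RGB2BGR))
E
```

```text
[0.1732219  0.62613077 0.40367708] [[-0.964, 0.266, -0.001], [0.266, 0.964, -0.002], [0.0, -0.002, -1.0]] 0.0
top {'fovy': 47.32890817979047, 'cx': 260.55918849348103, 'cy': 184.85476998028483, 'origin': array([0.38122834, 0.15932994, 1.0793608 ]), 'attitude': array([-0.0657298 ,  0.7055207 , -0.70202399,  0.07129136])}
carousel 0.88 [141.1, 161.8, 256.0, 275.5] 10308 [0.508 0.304 0.031] [0.636 0.429 0.059]
lid_1 0.62 [202.3, 192.4, 212.7, 196.2] 71 [0.556 0.274 0.071] [0.565 0.283 0.083]
wide_lid 0.43 [216.3, 253.4, 227.5, 261.5] 34 [0.416 0.241 0.061] [0.426 0.249 0.074]
vial_1 0.49 [202.2, 188.2, 213.6, 198.6] 99 [0.557 0.274 0.068] [0.567 0.285 0.082]
vial_1 0.44 [140.5, 161.6, 254.5, 273.0] 10276 [0.508 0.305 0.031] [0.635 0.43  0.059]
scene {'fovy': 52.28075696028294, 'cx': 255.11628923121427, 'cy': 196.6176822986419, 'origin': array([-0.0168096 , -0.17993784,  0.55717935]), 'attitude': array([-0.38946595,  0.7907428 , -0.41772226,  0.22034113])}
carousel 0.62 [136.2, 164.6, 263.4, 246.9] 7683 [0.487 0.288 0.031] [0.631 0.422 0.06 ]
lid_1 0.68 [146.7, 202.1, 156.6, 214.3] 86 [0.401 0.338 0.049] [0.41  0.342 0.061]
lid_1 0.65 [143.0, 181.9, 152.4, 191.3] 82 [0.453 0.405 0.048] [0.459 0.415 0.061]
lid_1 0.61 [142.3, 192.4, 152.6, 204.2] 110 [0.42  0.378 0.046] [0.43  0.398 0.061]
lid_1 0.5 [153.1, 170.1, 163.0, 184.7] 67 [0.497 0.419 0.047] [0.499 0.429 0.061]
wide_lid 0.43 [147.9, 204.6, 154.8, 217.3] 97 [0.4   0.339 0.048] [0.41  0.342 0.061]
vial_1 0.68 [168.1, 177.4, 178.4, 203.6] 233 [0.459 0.334 0.057] [0.489 0.367 0.079]
vial_1 0.57 [217.5, 165.5, 227.9, 194.4] 199 [0.554 0.274 0.057] [0.566 0.285 0.078]
vial_1 0.51 [133.8, 164.2, 262.9, 249.6] 7939 [0.487 0.288 0.031] [0.632 0.423 0.06 ]
```

View pics/a.png

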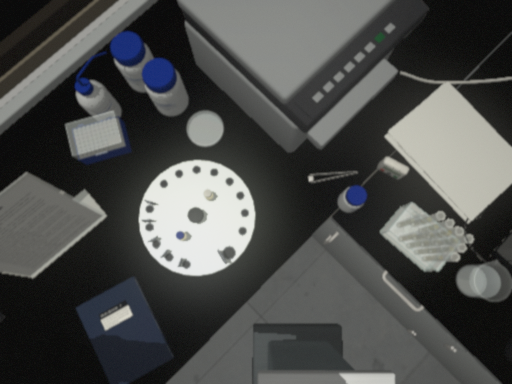

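View pics/b.png

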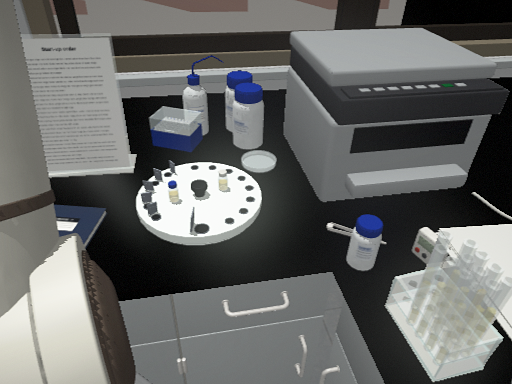

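The top view shows the carousel at (197,217). The small lids run along its left and lower edge, from (150,205) for lid 1 to (184,263) for lid 5. The wide lid is at (227,253), and a paper stand is on the left around (60,230). The scene view agrees, with the wide lid standing at (193,218).

Run:
```python
from h import *
for n in("top","scene"):
    Z=np.load(n+".npz"); P=Z["P"]; d=Z["d"]; im=Z["im"].astype(int)
    near=(np.hypot(P[...,0]-.508,P[...,1]-.304)<.16)&(d>0)
    m=near&(abs(P[...,2]-.03)<.006)
    c=max(cv2.findContours(m.astype(np.uint8),cv2.RETR_EXTERNAL,cv2.CHAIN_APPROX_NONE)[0],key=len)[:,0]
    q=P[c[:,1],c[:,0],:2]
    from scipy.optimize import least_squares
    s=least_squares(lambda p:np.hypot(q[:,0]-p[0],q[:,1]-p[1])-p[2],[.508,.304,.14],loss="soft_l1",f_scale=.001).x
    print(n,"centre",s.round(4),"z",np.median(P[m][:,2]).round(4))
    rr=np.hypot(P[...,0]-s[0],P[...,1]-s[1]); th=np.degrees(np.arctan2(P[...,1]-s[1],P[...,0]-s[0]))%360
    t=near&(P[...,2]>.04)&(rr>.095)&(rr<.14)
    k,l,st,ce=cv2.connectedComponentsWithStats(t.astype(np.uint8),connectivity=8)
    for i in range(1,k):
        g=l==i
        if g.sum()>4: print(g.sum(),ce[i].round(0),"th",th[g].mean().round(1),np.percentile(th[g],[5,95]).round(1),"r",rr[g].mean().round(3),rr[g].min().round(3),rr[g].max().round(3),"z",P[g][:,2].max().round(3))
    # obstacles: height near
    far=(d>0)&(P[...,2]>.05)&(rr>.145)&(rr<.30)
    for a in range(0,360,15):
        g=far&(abs(th-a-7.5)<7.5)
        if g.sum()>3: print("obs",a,g.sum(),"rmin",rr[g].min().round(3),"zmax",P[g][:,2].max().round(3), "rmin z>.09",(rr[g&(P[...,2]>.09)].min().round(3) if (g&(P[...,2]>.09)).any() else None))
```

```text
top centre [0.5111 0.3047 0.1381] z 0.0304
26 [149. 201.] th 74.6 [73.6 75.7] r 0.114 0.103 0.126 z 0.064
30 [146. 220.] th 96.7 [95.7 97.7] r 0.115 0.105 0.126 z 0.063
20 [152. 239.] th 120.6 [119.8 121.2] r 0.114 0.104 0.125 z 0.066
39 [221. 255.] th 213.9 [212.1 215.3] r 0.115 0.098 0.133 z 0.075
20 [163. 253.] th 142.6 [141.8 143.3] r 0.115 0.105 0.125 z 0.063
21 [180. 262.] th 163.9 [163.1 164.5] r 0.115 0.105 0.125 z 0.063
obs 0 547 rmin 0.271 zmax 0.172 rmin z>.09 0.271
obs 15 376 rmin 0.272 zmax 0.171 rmin z>.09 0.272
obs 30 166 rmin 0.254 zmax 0.092 rmin z>.09 0.266
obs 45 689 rmin 0.242 zmax 0.092 rmin z>.09 0.248
obs 60 48 rmin 0.288 zmax 0.091 rmin z>.09 0.296
obs 75 1574 rmin 0.232 zmax 0.33 rmin z>.09 0.236
obs 90 1266 rmin 0.242 zmax 0.324 rmin z>.09 0.25
obs 300 1273 rmin 0.27 zmax 0.303 rmin z>.09 0.27
obs 315 1581 rmin 0.27 zmax 0.304 rmin z>.09 0.27
obs 330 908 rmin 0.28 zmax 0.304 rmin z>.09 0.28
scene centre [0.5096 0.3047 0.1375] z 0.0301
44 [172. 165.] th 74.6 [73.5 75.6] r 0.114 0.106 0.126 z 0.062
67 [158. 173.] th 96.3 [95.2 97.3] r 0.115 0.105 0.13 z 0.062
72 [148. 184.] th 119.8 [118.7 121. ] r 0.115 0.105 0.127 z 0.062
79 [146. 196.] th 141.6 [140.7 142.6] r 0.115 0.105 0.126 z 0.062
89 [152. 207.] th 162.9 [162.  163.9] r 0.115 0.104 0.126 z 0.063
72 [192. 219.] th 213.8 [212.  214.8] r 0.119 0.098 0.132 z 0.074
obs 0 675 rmin 0.27 zmax 0.168 rmin z>.09 0.271
obs 15 409 rmin 0.269 zmax 0.168 rmin z>.09 0.271
obs 30 124 rmin 0.255 zmax 0.089 rmin z>.09 None
obs 45 504 rmin 0.242 zmax 0.09 rmin z>.09 None
obs 60 48 rmin 0.288 zmax 0.087 rmin z>.09 None
obs 75 2182 rmin 0.232 zmax 0.327 rmin z>.09 0.238
obs 90 1720 rmin 0.244 zmax 0.315 rmin z>.09 0.252
obs 300 2201 rmin 0.269 zmax 0.3 rmin z>.09 0.269
obs 315 1488 rmin 0.269 zmax 0.301 rmin z>.09 0.269
obs 330 831 rmin 0.28 zmax 0.301 rmin z>.09 0.28
```

```bash
cat > goal.py <<'E'
# usage: goal.py theta_deg tipz [r]: shift in tool units to put tip centre at that angle on the circle
import sys; from h import *
C=np.array([.5103,.3047]); o=readout.get_obs(); M=rot(o["ee_rot"]); p=np.array(o["eef_pos"]); tip=p+M@[0,0,.178]
v=tip[:2]-C; th=np.degrees(np.arctan2(v[1],v[0])); yaw=np.degrees(np.arctan2(M[1,1],M[0,1]))
print("t",round(o["clock"],2),"tip",tip.round(4),"th %.1f r %.4f yaw-y %.1f"%(th%360,np.hypot(*v),yaw%360),"F",np.round(o["wrist_force"],2),"q",np.round(o["q"],2),"open",o["opening"])
if len(sys.argv)>2:
    t=np.radians(float(sys.argv[1])); r_=float(sys.argv[3]) if len(sys.argv)>3 else .115
    g=np.array([*(C+r_*np.array([np.cos(t),np.sin(t)])),float(sys.argv[2])])
    print("units",((M.T@(g-tip))/.06).round(3),"spin",round((yaw-float(sys.argv[1])+180)%360-180,2)/6)
E
python3 -m pendant '{"steps":[{"linear":[-0.69,-0.52,0],"spin":0},{"linear":[-0.69,-0.52,0],"spin":0},{"linear":[-0.69,-0.52,0],"spin":0},{"linear":[-0.69,-0.52,0],"spin":0},{"linear":[-0.69,-0.52,0],"spin":0},{"linear":[0,0,0],"spin":0}]}' 0
python3 goal.py 60 0.226
python3 - <<'E'
from h import *
Z=np.load("scene.npz"); P=Z["P"]; m=(Z["d"]>0)&(P[...,2]>.06)&(P[...,0]>.2)&(P[...,0]<.75)&(P[...,1]>.44)
for x in np.arange(.2,.75,.05):
    g=m&(abs(P[...,0]-x-.025)<.025)
    if g.any(): print(x.round(2),P[g][:,1].min().round(3),P[g][:,2].max().round(3))
E
```

```text
clock: 1.25
eef_pos: [0.3348, 0.4171, 0.4047]
ee_rot: [0.001, 0.139, 0.99, -0.001]
wrist_force: [-0.5, 0.4, -0.3]
opening: 0.393
finger_force: 0.0
t 1.25 tip [0.3351 0.4167 0.2267] th 147.4 r 0.2079 yaw-y 74.1 F [-0.53  0.39 -0.28] q [-0.63  0.29 -0.38  1.84  0.12  1.04  0.24] open 0.3931140879559103
units [-3.786  0.866  0.02 ] spin 2.345
0.35 0.672 0.139
0.4 0.614 0.327
0.45 0.562 0.327
0.5 0.539 0.342
0.55 0.565 0.35
0.6 0.571 0.346
0.65 0.48 0.344
0.7 0.487 0.248
```

```bash
python3 -m pendant '{"steps":[{"linear":[-0.76,0,0],"spin":0},{"linear":[-0.76,0.17,0],"spin":0},{"linear":[-0.76,0.17,0],"spin":0},{"linear":[-0.76,0.26,0],"spin":0},{"linear":[-0.75,0.27,0],"spin":0},{"linear":[0,0,0.5],"spin":0},{"linear":[0,0,0.8],"spin":0},{"linear":[0,0,0.8],"spin":0},{"linear":[0,0,0.4],"spin":0},{"linear":[0,0,0],"spin":0}]}' 0
python3 goal.py 62 0.052
python3 - <<'E'
from h import *
o=readout.get_obs()
im,d=eyes.get_image("scene"); cv2.imwrite("pics/c.png",cv2.resize(cv2.cvtColor(im,cv2.COLOR_RGB2BGR)[100:280,80:320],None,fx=3,fy=3))
C=np.array([.5103,.3047])
CC=cam("scene")
for z in(.033,): 
  print([proj([*(C+.115*np.array([np.cos(a),np.sin(a)])),z],CC).round(0).tolist() for a in np.radians([75.3,97.3,119.3,141.3,163.3])])
E
```

```text
clock: 2.5
eef_pos: [0.5628, 0.4109, 0.2519]
ee_rot: [-0.002, 0.134, 0.991, -0.002]
wrist_force: [-0.4, 1.0, 0.0]
opening: 0.002
finger_force: 0.0
t 2.5 tip [0.5619 0.4105 0.0739] th 64.0 r 0.1177 yaw-y 74.6 F [-0.35  1.02  0.01] q [-0.5   0.72 -0.26  1.53  0.21  0.92  0.48] open 0.0018978739790939884
units [-0.058 -0.057  0.365] spin 2.1016666666666666
[[172.0, 172.0], [159.0, 180.0], [150.0, 190.0], [148.0, 202.0], [154.0, 214.0]]
```

View pics/c.png

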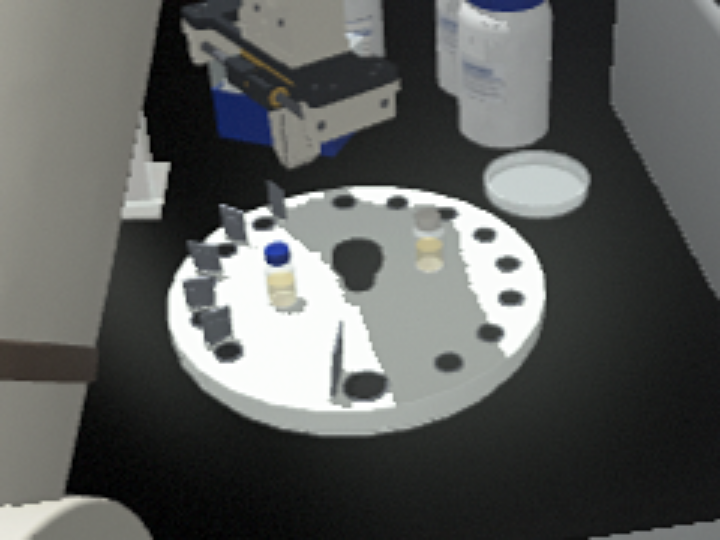

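```bash
python3 -m pendant '{"steps":[{"linear":[0,-0.04,0.2],"spin":0},{"linear":[0,0,0.16],"spin":0},{"linear":[0.1,0,0],"spin":0},{"linear":[0.1,0,0],"spin":0},{"linear":[0.1,0,0],"spin":0},{"linear":[0.08,0,0.06],"spin":0},{"linear":[0.08,0,0.06],"spin":0},{"linear":[0.08,0,0.06],"spin":0},{"linear":[0.08,0,0.06],"spin":0},{"linear":[0,0,0],"spin":0}]}'
python3 goal.py 82.5 0.036
python3 - <<'E'
from h import *
im,d=eyes.get_image("scene"); cv2.imwrite("pics/d.png",cv2.resize(cv2.cvtColor(im,cv2.COLOR_RGB2BGR)[130:230,120:270],None,fx=5,fy=5))
E
```

```text
clock: 3.8
eef_pos: [0.5269, 0.4185, 0.2181]
ee_rot: [-0.001, 0.134, 0.991, -0.0]
wrist_force: [0.0, 0.2, -0.5]
opening: 0.002
finger_force: 0.0
t 3.8 tip [0.5267 0.4184 0.0401] th 81.8 r 0.1149 yaw-y 74.6 F [ 0.01  0.15 -0.48] q [-0.54  0.73 -0.25  1.61  0.23  0.83  0.42] open 0.0015108275155992592
units [ 0.023 -0.001  0.068] spin -1.3183333333333334
```

View pics/d.png

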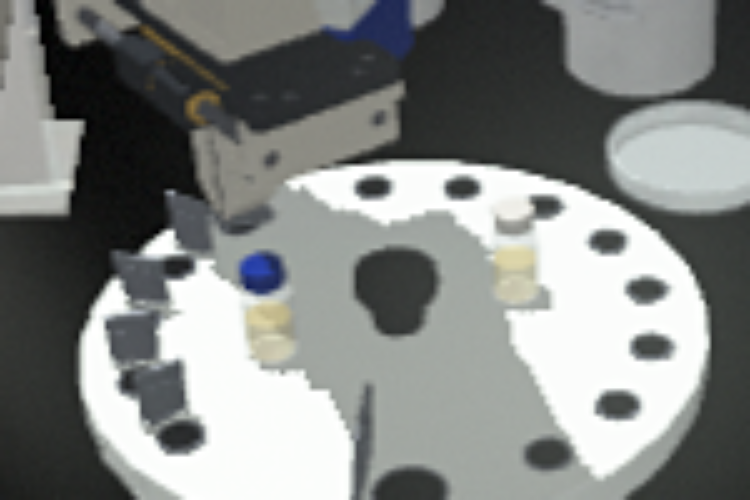

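The picture shows lid 1 folding under the fingertip at (245,220) while the other lids still stand. Next I press it flat gently and watch the force.

```bash
python3 -m pendant '{"steps":[{"linear":[0.02,0,0.04],"spin":0},{"linear":[0,0,0.03],"spin":0},{"linear":[0,0,0],"spin":0}]}'
python3 -m pendant '{"steps":[{"linear":[0,0,0.01],"spin":0},{"linear":[0,0,0.0],"spin":0}]}'
python3 goal.py 82.5 0.036
```

```text
clock: 4.22
eef_pos: [0.5266, 0.4185, 0.2143]
ee_rot: [-0.0, 0.135, 0.991, -0.0]
wrist_force: [-0.0, -0.4, -0.4]
opening: 0.002
finger_force: 0.0
clock: 4.47
eef_pos: [0.5266, 0.4186, 0.2139]
ee_rot: [-0.0, 0.134, 0.991, -0.0]
wrist_force: [-0.8, 0.6, -0.5]
opening: 0.007
finger_force: 0.1
t 4.47 tip [0.5265 0.4186 0.0359] th 81.9 r 0.1150 yaw-y 74.5 F [-0.76  0.56 -0.48] q [-0.54  0.74 -0.25  1.61  0.23  0.82  0.42] open 0.006535209182643597
units [ 0.02  -0.003 -0.002] spin -1.325
```

```bash
python3 -m pendant '{"steps":[{"linear":[0,0,0.015],"spin":0},{"linear":[0,0,0.0],"spin":0}]}'
python3 -m pendant '{"steps":[{"linear":[0,0,0.01],"spin":0},{"linear":[0,0,0.0],"spin":0}]}'
python3 goal.py 82.5 0.036
```

```text
clock: 4.72
eef_pos: [0.5266, 0.4186, 0.213]
ee_rot: [-0.0, 0.134, 0.991, -0.0]
wrist_force: [0.7, -0.2, 0.3]
opening: 0.009
finger_force: 0.0
clock: 4.97
eef_pos: [0.5266, 0.4186, 0.2129]
ee_rot: [0.0, 0.134, 0.991, -0.0]
wrist_force: [-1.7, -0.2, 4.7]
opening: 0.002
finger_force: 2.4
t 4.97 tip [0.5266 0.4186 0.0349] th 81.9 r 0.1151 yaw-y 74.5 F [-1.69 -0.17  4.73] q [-0.54  0.74 -0.25  1.61  0.23  0.82  0.42] open 0.002181503554465174
units [ 0.021 -0.004 -0.019] spin -1.325
```

```bash
python3 -m pendant '{"steps":[{"linear":[0,0,-0.15],"spin":-0.6},{"linear":[0,0,-0.14],"spin":-0.7},{"linear":[0.11,-0.003,0],"spin":-0.55},{"linear":[0.11,-0.003,0],"spin":-0.55},{"linear":[0.11,-0.003,0],"spin":-0.55},{"linear":[0.11,-0.003,0],"spin":-0.55},{"linear":[0.08,-0.003,0.06],"spin":-0.4},{"linear":[0.08,-0.003,0.07],"spin":-0.4},{"linear":[0.08,-0.003,0.07],"spin":-0.4},{"linear":[0.08,-0.003,0.07],"spin":-0.4}]}'
python3 -m pendant '{"steps":[{"linear":[0,0,0],"spin":0}]}'
python3 goal.py 104.5 0.0353
```

```text
clock: 6.22
eef_pos: [0.4811, 0.4152, 0.2131]
ee_rot: [-0.0, -0.133, 0.991, -0.0]
wrist_force: [-0.4, -0.4, 0.5]
opening: 0.004
finger_force: 0.3
clock: 6.35
eef_pos: [0.481, 0.4152, 0.2132]
ee_rot: [-0.0, -0.132, 0.991, -0.0]
wrist_force: [-0.7, -0.0, 0.0]
opening: 0.004
finger_force: 0.0
t 6.35 tip [0.4808 0.4151 0.0352] th 104.9 r 0.1142 yaw-y 105.2 F [-0.71 -0.04  0.04] q [-0.48  0.7  -0.38  1.71  0.34  0.79  0.82] open 0.00364263026327531
units [-0.015  0.013 -0.001] spin 0.11499999999999999
```

```bash
python3 -m pendant '{"steps":[{"linear":[0,0,0.006],"spin":0},{"linear":[0,0,-0.286],"spin":0},{"linear":[0.104,0,0],"spin":-0.52},{"linear":[0.104,0,0],"spin":-0.52},{"linear":[0.104,0,0],"spin":-0.52},{"linear":[0.104,0,0],"spin":-0.52},{"linear":[0.08,0,0.06],"spin":-0.4},{"linear":[0.08,-0.003,0.07],"spin":-0.4},{"linear":[0.08,-0.003,0.07],"spin":-0.4},{"linear":[0.08,-0.003,0.08],"spin":-0.4}]}'
python3 -m pendant '{"steps":[{"linear":[0,0,0],"spin":0}]}'
python3 goal.py 126.5 0.0353
python3 - <<'E'
from h import *
im,d=eyes.get_image("scene"); cv2.imwrite("pics/e.png",cv2.resize(cv2.cvtColor(im,cv2.COLOR_RGB2BGR)[130:230,120:270],None,fx=5,fy=5))
E
```

```text
clock: 7.6
eef_pos: [0.4417, 0.3962, 0.2132]
ee_rot: [-0.0, -0.32, 0.947, -0.0]
wrist_force: [0.5, 0.4, 0.1]
opening: 0.008
finger_force: 0.3
clock: 7.72
eef_pos: [0.4415, 0.3961, 0.2131]
ee_rot: [-0.001, -0.319, 0.948, -0.0]
wrist_force: [0.3, -0.2, -0.0]
opening: 0.006
finger_force: 0.0
t 7.72 tip [0.4414 0.396  0.0351] th 127.1 r 0.1144 yaw-y 127.3 F [ 0.31 -0.16 -0.04] q [-0.42  0.67 -0.47  1.82  0.42  0.76  1.1 ] open 0.005503670038624142
units [-0.019  0.01  -0.003] spin 0.125
```

View pics/e.png

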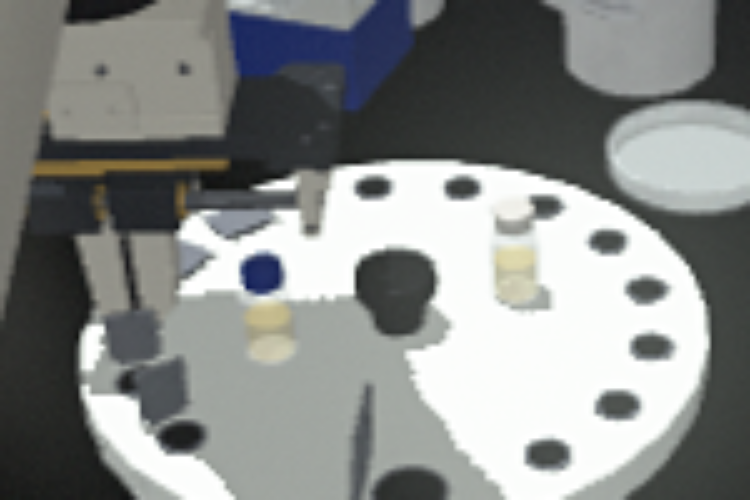

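The fingers are at (130,270), with lids 1 to 3 folded and lids 4 and 5 standing. A part of the gripper hangs at (310,205), so I'll check its height before it passes over the vial.

Run:
```python
from h import *
im,d=eyes.get_image("scene"); P=cloud(d,cam("scene")); C=[.5103,.3047]
for v in (34,38,40,42,44,45,46,47): 
    p=P[130+v,120+62]; print(v,p.round(3),np.hypot(p[0]-C[0],p[1]-C[1]).round(3))
```

```text
34 [0.463 0.304 0.135] 0.047
38 [0.466 0.308 0.123] 0.045
40 [0.465 0.308 0.119] 0.045
42 [0.464 0.307 0.115] 0.047
44 [0.462 0.306 0.111] 0.048
45 [0.464 0.308 0.107] 0.046
46 [0.464 0.309 0.104] 0.046
47 [0.538 0.384 0.032] 0.084
```

The part's lowest point is at about z = 103 mm and the vial tops are at 78 mm, so it clears. I'll continue.

```bash
python3 -m pendant '{"steps":[{"linear":[0,0,0.006],"spin":0},{"linear":[0,0,-0.286],"spin":0},{"linear":[0.1,0,0],"spin":-0.5},{"linear":[0.1,0,0],"spin":-0.5},{"linear":[0.1,0,0],"spin":-0.5},{"linear":[0.1,0,0],"spin":-0.5},{"linear":[0.08,0,0.06],"spin":-0.4},{"linear":[0.08,-0.003,0.07],"spin":-0.4},{"linear":[0.08,-0.003,0.07],"spin":-0.4},{"linear":[0.08,-0.003,0.08],"spin":-0.4}]}'
python3 -m pendant '{"steps":[{"linear":[0,0,0],"spin":0}]}'
python3 goal.py 148.5 0.0353
```

```text
clock: 9.07
eef_pos: [0.4127, 0.3647, 0.2133]
ee_rot: [-0.0, -0.492, 0.87, -0.0]
wrist_force: [-0.3, 0.1, 1.4]
opening: 0.007
finger_force: 0.3
clock: 9.2
eef_pos: [0.4126, 0.3644, 0.2131]
ee_rot: [-0.001, -0.491, 0.871, -0.0]
wrist_force: [-0.5, -0.6, 0.3]
opening: 0.008
finger_force: 0.0
t 9.2 tip [0.4124 0.3643 0.0351] th 148.7 r 0.1146 yaw-y 148.8 F [-0.53 -0.57  0.32] q [-0.33  0.63 -0.57  1.92  0.5   0.73  1.41] open 0.0077516235961800255
units [-0.006  0.007 -0.003] spin 0.05666666666666667
```

```bash
python3 -m pendant '{"steps":[{"linear":[0,0,0.006],"spin":0},{"linear":[0,0,-0.286],"spin":0},{"linear":[0.103,0,0],"spin":-0.51},{"linear":[0.103,0,0],"spin":-0.51},{"linear":[0.103,0,0],"spin":-0.51},{"linear":[0.103,0,0],"spin":-0.51},{"linear":[0.08,0,0.06],"spin":-0.4},{"linear":[0.08,-0.003,0.07],"spin":-0.4},{"linear":[0.08,-0.003,0.07],"spin":-0.4},{"linear":[0.08,-0.003,0.08],"spin":-0.4}]}'
python3 -m pendant '{"steps":[{"linear":[0,0,0.006],"spin":0},{"linear":[0,0,0],"spin":0}]}'
python3 goal.py 170.5 0.0353
```

```text
clock: 10.45
eef_pos: [0.3972, 0.324, 0.2133]
ee_rot: [-0.0, -0.648, 0.761, 0.0]
wrist_force: [0.2, 0.1, 0.4]
opening: 0.003
finger_force: 0.3
clock: 10.7
eef_pos: [0.3972, 0.3241, 0.213]
ee_rot: [-0.0, -0.647, 0.762, -0.0]
wrist_force: [1.0, 0.9, 0.7]
opening: 0.008
finger_force: 0.0
t 10.7 tip [0.3971 0.324  0.035 ] th 170.3 r 0.1148 yaw-y 170.6 F [1.04 0.88 0.7 ] q [-0.2   0.61 -0.66  2.02  0.57  0.71  1.75] open 0.007681288676185846
units [ 0.006  0.003 -0.005] spin 0.023333333333333334
```

Lift straight up, then check the result.

```bash
python3 -m pendant '{"steps":[{"linear":[0,0,-0.4],"spin":0},{"linear":[0,0,-0.7],"spin":0},{"linear":[0,0,-0.7],"spin":0},{"linear":[0,0,-0.5],"spin":0},{"linear":[0,0.6,0],"spin":0},{"linear":[0,0.6,0],"spin":0},{"linear":[0,0,0],"spin":0}]}'
python3 - <<'E'
from h import *
o=readout.get_obs(); print(o["eef_pos"])
C=np.array([.5103,.3047]); out=[]
for n in("top","scene"):
    im,d=eyes.get_image(n); P=cloud(d,cam(n)); rr=np.hypot(P[...,0]-C[0],P[...,1]-C[1]); th=np.degrees(np.arctan2(P[...,1]-C[1],P[...,0]-C[0]))%360
    for a in(75.3,97.3,119.3,141.3,163.3,213.3):
        g=(d>0)&(rr>.106)&(rr<.124)&(th>a-3)&(th<a+15)&(P[...,2]<.1)
        z=P[g][:,2]; print(n,a,g.sum(),np.percentile(z,[50,95,100]).round(4) if len(z) else '')
    uv=proj([*C,.03],cam(n)).astype(int); out.append(cv2.resize(cv2.cvtColor(im,cv2.COLOR_RGB2BGR)[max(uv[1]-70,0):uv[1]+70,uv[0]-70:uv[0]+70],(400,400)))
cv2.imwrite("pics/f.png",np.hstack(out))
E
```

```text
clock: 11.58
eef_pos: [0.3235, 0.3366, 0.3514]
ee_rot: [-0.0, -0.649, 0.761, -0.0]
wrist_force: [1.0, 0.2, 0.3]
opening: 0.005
finger_force: 0.0
[0.32347649 0.33658962 0.35138222]
top 75.3 113 [0.0339 0.0372 0.0386]
top 97.3 116 [0.0338 0.0374 0.0391]
top 119.3 97 [0.0348 0.0377 0.0384]
top 141.3 0 
top 163.3 51 [0.0341 0.0388 0.0392]
top 213.3 119 [0.0325 0.0724 0.0766]
scene 75.3 75 [0.0337 0.0356 0.0362]
scene 97.3 86 [0.0338 0.0358 0.0366]
scene 119.3 95 [0.0339 0.0359 0.0368]
scene 141.3 98 [0.034  0.0359 0.0369]
scene 163.3 106 [0.0343 0.0363 0.037 ]
scene 213.3 130 [0.0316 0.0714 0.0736]
```

View pics/f.png

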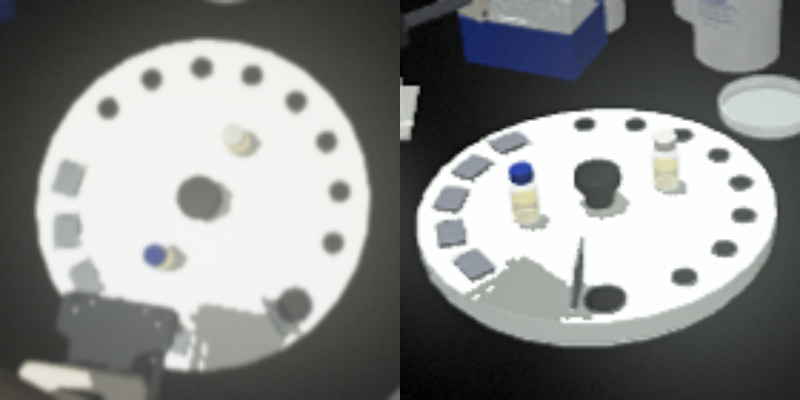

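All five small lids lie flat, from (508,142) to (473,265) in the right half. The wide lid still stands at (578,275), the vials are unmoved, and the robot is clear.

```bash
python3 -c "
from plant import r
print(r.sign_off())"
```

```text
the job is handed in; nothing more can be done
None
```

I closed the five small lids flat one after another, starting with lid 1; the wide lid still stands open, the vials look unmoved, and I handed the job in at about 11.7 s on the robot's clock.

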